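Strip a small mould stack onto colour-coded boards

ROBOT

A 7-joint arm with a two-finger parallel gripper is mounted at the origin on the work surface. World frame = base frame: x ahead of the robot, y to its left, z up, the work surface at z = 0. Lengths are in m, angles in rad, forces in N, time in s.
With the tool pointing down it reaches from about 0.35 to 0.9 m from the base axis. Payload 8.1 kg.
Tool frame: the origin (TCP) lies on the centre line of the jaws, within the pads' length; the fingertips stand 19 mm ahead of it and the grasp point (between the pads) is the TCP; z points along the fingers, y is the line along which they close (so a half turn about z gives the same grasp; the last joint's range is limited). The gripper opens to 92 mm and grips with 3 to 60 N. Pads are 19 mm wide; open, the fingers measure 130 mm over their backs; the gripper's body (75 mm by 190 mm) begins 47 mm behind the grasp point.
Start: joints at [1.107, 0.434, 0.025, 1.573, -0.012, 1.134, -0.075], TCP at [0.221, -0.585, 0.246] pointing down, gripper open.
Joint ranges: [-2.62, 2.62], [-0.44, 2.09], [-1.27, 1.32], [0.08, 2.57], [-1.32, 4.46], [0.12, 2], [-2.74, 2.74]. Speed limits (rad/s): [2.22, 2.22, 3.01, 3.01, 3.14, 3.14, 3.14].

INTERFACE

Orientations are given as a unit quaternion [w, x, y, z].
In Python, from rig import robot, get_image, get_calibration gives the robot as it stands.
- The arm moves only by the tool send_rows, never from a script. Its argument "series" is a list of rows, each a list of 7 numbers: the opening, from 0 (shut) to 1 (fully open), then the shift along the tool's x, y, z each as a share of 25 cm, from -1 to 1, then the turn, a rotation vector about the tool's x, y, z each as a share of 45 degrees, from -1 to 1. In form: [[grip, tx, ty, tz, ax, ay, az], ...]. A call has 1 to 20 rows; each row is the pose to reach, as a shift and turn from the pose commanded when the call began, along the tool's axes at that moment; what a row does not reach only later rows make up. A row lasts 1/12 s, in which the tool goes at most 41.7 mm and 7.16 degrees, less where a joint would pass 70% of its speed; a pose out of reach is approached as far as the arm can. A call with a number of a shift or a turn outside -1 to 1 is refused whole. A call with a gripper value outside its range is refused whole. The fingers move at their own pace and stop on an object; "force" is the grip in N (left out, the last holds). Time passes only in rows, so rows that repeat a pose let the fingers close. It gives the time, the measured TCP pose, the force, the opening and the grip force at its end, in the units of the state.
- robot.get_state(): the state, without advancing time (a new reading comes with each control period).
- get_image(name): name is "side" or "top"; returns the picture (400x640x3 uint8, blue, green, red); there is no depth.
- get_calibration(name): a dict with "vfov" (degrees; the focal length in pixels is half the picture's height over the tangent of half this angle, whatever the lens; pixels are square), "cx", "cy" (the principal point, pixels), "dist" ([k1, k2, p1, p2, k3] as OpenCV has them; the pictures are not rectified), "extrinsics" (4x4, takes a point from camera to world coordinates). Camera axes: x right, y up, looking along -z (the intrinsics and any distortion apply to the point x, -y, -z); pixel columns grow to the right and rows downward; lengths in m; the calibration is good to about 2 mm. A picture is of the moment at which its call begins. get_calibration takes no time and is no camera call.
- robot.sign_off(): hands the job in; it is judged then, once.
The state is a dict: "t": time; "joints": joint angles; "qvel": joint speeds; "joint_torque": joint torques, N m; "position": TCP position; "tcp_rot": TCP orientation; "force": force on the tool from outside, world axes, zero at the start; "torque": the same for the moment, N m; "grip_width": opening from 0.0 (shut) to 1.0 (fully open); "grip_force": force on a finger pad.
Only numpy, scipy, OpenCV 4.12 (cv2) and the standard library are available. Lean on these libraries where they do the work, as an engineer would, in place of code of your own. Each camera call takes 0.05 s, during which the arm holds its last target. There are 200 camera calls.

TASK

Take the small mould stack apart from the top down, one piece at a time, leaving the pieces below in place until their turn. Set each piece down, not dropped, flat in the middle of the set-down board that has the colour of its paint marks: the ring on white, the copper electrode on blue, the aluminium plate on yellow, the dark steel plate on red; the three plates' long sides run along the long sides of their boards.

Things in the scene. Friction and masses are not known exactly. Their poses are not given: they have to be found in the camera images.
- ring: brass locating ring with a white painted top and dark bore mark, the top piece of the stack: an upright disc 28 mm in diameter, 16 mm high, about 0.07 kg. Origin: centre of its underside; z up. Lies at most 5 mm off the centre of the copper electrode, not fastened.
- electrode: copper electrode plate with a blue paint mark 7 mm wide across each end, second from the top, 32 x 54 x 16 mm (x by y by z, long side along its y axis, z up). Origin: centre of its underside. Lies flat on the aluminium core plate, at most 5 mm off its centre and turned at most 0.1 rad to it, not fastened. Half-turn symmetric. About 0.23 kg.
- core_plate: aluminium core plate with a yellow paint mark 8 mm wide across each end, third from the top, 44 x 82 x 16 mm (x by y by z, long side along its y axis, z up). Origin: centre of its underside. Lies flat on the dark steel base plate, at most 5 mm off its centre and turned at most 0.1 rad to it, not fastened. Half-turn symmetric. About 0.4 kg.
- base_plate: dark steel base plate with a red paint mark 8 mm wide across each end, bottom piece of the stack, 56 x 110 x 16 mm (x by y by z, long side along its y axis, z up). Origin: centre of its underside. Lies flat on the black block, at most 5 mm off its centre and turned at most 0.1 rad to it, not fastened. Half-turn symmetric. About 0.7 kg.
- block: black plastic block under the stack, fixed on the bench, 92 x 140 x 14 mm (x by y by z). Origin: centre of its underside; its top is 14 mm up. Nothing goes on it at the end. The block and the four boards swap places from start to start.
- board_white: set-down board with a white rubber face on plywood, 92 x 140 x 8 mm (x by y by z, long side along its y axis), fixed flat on the bench; its flat top face, with no rim, is 8 mm above the origin (centre of the underside). For the ring.
- board_blue: set-down board with a blue rubber face on plywood, 92 x 140 x 8 mm (x by y by z, long side along its y axis), fixed flat on the bench; its flat top face, with no rim, is 8 mm above the origin (centre of the underside). For the copper electrode.
- board_yellow: set-down board with a yellow rubber face on plywood, 92 x 140 x 8 mm (x by y by z, long side along its y axis), fixed flat on the bench; its flat top face, with no rim, is 8 mm above the origin (centre of the underside). For the aluminium core plate.
- board_red: set-down board with a red rubber face on plywood, 92 x 140 x 8 mm (x by y by z, long side along its y axis), fixed flat on the bench; its flat top face, with no rim, is 8 mm above the origin (centre of the underside). For the dark steel base plate.
There are look-alikes about, which are no part of the job. There is more than one size of the electrode; the job needs the middle-sized.

How it is judged:
On the way, in this order (a step that is already met when the one before it is completed fails the run):
1. the locating ring lies released on the white board while the pieces below it are still stacked where they were (within 30 mm) (horizontal distance between ring and board_white below 0.015 m and z of ring in the frame of board_white between 0.005 and 0.012 m and angle between ring's own z axis and vertical below 0.08 rad and linear speed of ring below 0.02 m/s and contact force between the fingers and ring below 0.1 N and distance of each of electrode, core_plate, base_plate from where it was at the start of the episode below 0.03 m), for 0.2 s.
2. the copper electrode lies released on the blue board while the pieces below it are still stacked where they were (within 30 mm) (horizontal distance between electrode and board_blue below 0.015 m and z of electrode in the frame of board_blue between 0.005 and 0.012 m and angle between electrode's own z axis and vertical below 0.08 rad and linear speed of electrode below 0.02 m/s and angle between the y axis of electrode and the y axis of board_blue, either way round below 0.2 rad and contact force between the fingers and electrode below 0.1 N and distance of each of core_plate, base_plate from where it was at the start of the episode below 0.03 m), for 0.2 s.
3. the aluminium core plate lies released on the yellow board while the pieces below it are still stacked where they were (within 30 mm) (horizontal distance between core_plate and board_yellow below 0.015 m and z of core_plate in the frame of board_yellow between 0.005 and 0.012 m and angle between core_plate's own z axis and vertical below 0.08 rad and linear speed of core_plate below 0.02 m/s and angle between the y axis of core_plate and the y axis of board_yellow, either way round below 0.2 rad and contact force between the fingers and core_plate below 0.1 N and distance of base_plate from where it was at the start of the episode below 0.03 m), for 0.2 s.
At the end, for the whole second after the job is handed in: each piece lies at rest and flat (tilt under 0.08 rad) on the face of its own colour of board, its centre within 15 mm of the board's centre; the three plates' long sides are within 0.2 rad of the boards' long sides (either way round); all are released (horizontal distance between ring and board_white below 0.015 m and z of ring in the frame of board_white between 0.005 and 0.012 m and angle between each of ring, electrode, core_plate, base_plate's own z axis and vertical below 0.08 rad and linear speed of each of ring, electrode, core_plate, base_plate below 0.02 m/s and horizontal distance between electrode and board_blue below 0.015 m and z of electrode in the frame of board_blue between 0.005 and 0.012 m and angle between the y axis of electrode and the y axis of board_blue, either way round below 0.2 rad and horizontal distance between core_plate and board_yellow below 0.015 m and z of core_plate in the frame of board_yellow between 0.005 and 0.012 m and angle between the y axis of core_plate and the y axis of board_yellow, either way round below 0.2 rad and horizontal distance between base_plate and board_red below 0.015 m and z of base_plate in the frame of board_red between 0.005 and 0.012 m and angle between the y axis of base_plate and the y axis of board_red, either way round below 0.2 rad); the robot touches nothing.
It fails at once if the locating ring is dropped: it moves faster than 0.6 m/s within 60 mm above its board (horizontal distance between ring and board_white below 0.06 m and z of ring in the frame of board_white below 0.06 m and linear speed of ring above 0.6 m/s).
It fails at once if the copper electrode is dropped: it moves faster than 0.6 m/s within 60 mm above its board (horizontal distance between electrode and board_blue below 0.06 m and z of electrode in the frame of board_blue below 0.06 m and linear speed of electrode above 0.6 m/s).
It fails at once if the aluminium core plate is dropped: it moves faster than 0.6 m/s within 60 mm above its board (horizontal distance between core_plate and board_yellow below 0.06 m and z of core_plate in the frame of board_yellow below 0.06 m and linear speed of core_plate above 0.6 m/s).
It fails at once if the dark steel base plate is dropped: it moves faster than 0.6 m/s within 60 mm above its board (horizontal distance between base_plate and board_red below 0.06 m and z of base_plate in the frame of board_red below 0.06 m and linear speed of base_plate above 0.6 m/s).
It also fails if it takes over 112 s, if anything falls off the work surface, if the arm or the gripper's body presses on something with over 40 N, if the wrist force passes 120 N, or if a joint passes its speed limit or range.

## Working session

There is one attempt and no reset: what is moved stays moved. The work goes in short steps, Python scripts to look and compute and a tool call to move; the robot and the scene stay as the last step left them, time stands still between calls to the robot, and variables do not carry over. Pictures are saved under pics/ and viewed, at most 14 in all, crops included, and the job is handed in when it is done.

Besides the shell and the picture viewer there is one more tool, called after "Emit:" as a command line: name --pt "numbers of a row" for each row, then --argument value for the rest. send_rows: Moves the arm, as the interface text tells. Shift numbers are shares of 25 cm and turn numbers shares of 45 degrees, none past 1 either way. Its arguments: {"type":"object","properties":{"series":{"type":"array"},"force":{"type":"number"}},"required":["series"]}

```bash
mkdir -p pics; python3 - <<'E'
from rig import robot,get_image,get_calibration
import cv2
for n in("top","side"):
    cv2.imwrite(f"pics/{n}0.png",get_image(n)); print(n,get_calibration(n))
s=robot.get_state(); print(s)
E
```

```text
top {'vfov': 48.98383062450543, 'cx': 320.8179768399326, 'cy': 196.7736612465093, 'dist': array([-0.07946147,  0.        ,  0.        ,  0.        ,  0.        ]), 'extrinsics': array([[ 2.67276165e-06,  9.97950535e-01, -6.39900718e-02,
         3.60283897e-01],
       [-9.99994377e-01, -2.11928262e-04, -3.34687340e-03,
        -7.61531854e-02],
       [-3.35357541e-03,  6.39897209e-02,  9.97944923e-01,
         1.42838073e+00],
       [ 0.00000000e+00,  0.00000000e+00,  0.00000000e+00,
         1.00000000e+00]])}
side {'vfov': 56.7332087266847, 'cx': 321.13228440583515, 'cy': 196.56743770930512, 'dist': array([0.00037683, 0.        , 0.        , 0.        , 0.        ]), 'extrinsics': array([[ 0.99561644,  0.03955532, -0.08475428,  0.37394682],
       [-0.09178892,  0.587266  , -0.80417252, -0.80239908],
       [ 0.01796401,  0.80842688,  0.58832243,  0.61250932],
       [ 0.        ,  0.        ,  0.        ,  1.        ]])}
{'t': 0.1, 'joints': array([ 1.10738598,  0.43514222,  0.02499861,  1.5740013 , -0.01155683,
        1.1340176 , -0.07508995]), 'qvel': array([-0.00080742, -0.00046938,  0.00140738, -0.00377659,  0.0005935 ,
       -0.00033324, -0.00049794]), 'joint_torque': array([ 1.75900786e-03, -6.69129324e+01,  9.87158194e-01, -3.15147328e+01,
       -6.05696230e-02,  3.74564377e-02,  5.57398334e-05]), 'position': array([ 0.22041785, -0.58437794,  0.24503249]), 'tcp_rot': array([-6.79302802e-04,  9.83776539e-01,  1.79396806e-01, -2.14694239e-04]), 'force': array([0.52474285, 0.70026355, 0.6286767 ]), 'torque': array([ 0.04456436,  0.00683193, -0.02900205]), 'grip_force': 0.0, 'grip_width': 0.998022380230132}
```

View pics/top0.png

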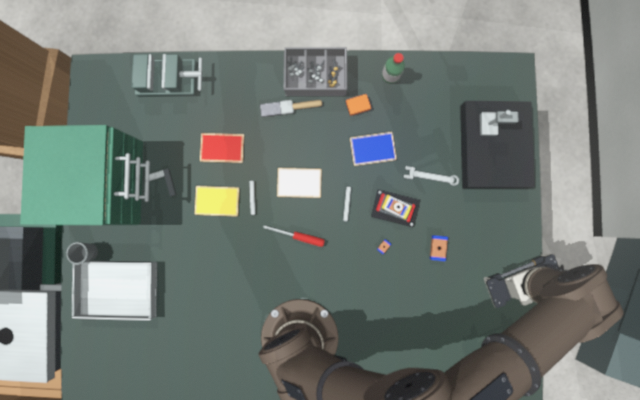

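View pics/side0.png

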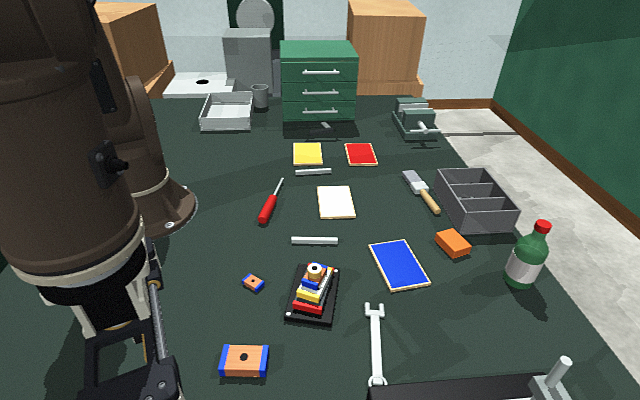

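The top view shows the stack at about (397,207), the boards white (299,183), blue (373,149), red (222,148) and yellow (217,201). The two decoy electrodes are at (384,246) and (439,248), off the stack. The side view shows an arm-clear stack at (315,290).

```bash
cat > h.py <<'E'
import numpy as np,cv2
from scipy.spatial.transform import Rotation as R
from rig import robot,get_image,get_calibration
F=np.diag([1,-1,-1.])
def cam(n):
    c=get_calibration(n);f=200/np.tan(np.radians(c["vfov"]/2))
    K=np.array([[f,0,c["cx"]],[0,f,c["cy"]],[0,0,1]]);E=np.array(c["extrinsics"])
    Rc=(E[:3,:3]@F).T
    return K,np.array(c["dist"]),Rc,-Rc@E[:3,3]
def ortho(im,n,z,x0,x1,y0,y1,s=0.0005):
    """overhead map at height z: row 0 = x1 (far), col 0 = y1 (left)"""
    K,d,Rc,t=cam(n)
    X,Y=np.meshgrid(np.arange(x1,x0,-s),np.arange(y1,y0,-s),indexing="ij")
    P=np.stack([X,Y,np.full_like(X,z)],-1).reshape(-1,3)
    p=cv2.projectPoints(P,cv2.Rodrigues(Rc)[0],t,K,d)[0].reshape(X.shape+(2,)).astype(np.float32)
    return cv2.remap(im,p,None,cv2.INTER_CUBIC)
def rect(m,x1,y1,s=0.0005):
    c=max(cv2.findContours(m.astype(np.uint8),cv2.RETR_EXTERNAL,cv2.CHAIN_APPROX_NONE)[0],key=cv2.contourArea)
    b=cv2.boxPoints(cv2.minAreaRect(c))*s
    w=np.c_[x1-b[:,1],y1-b[:,0]]
    e=[w[1]-w[0],w[2]-w[1]];e.sort(key=np.linalg.norm)
    a=np.degrees(np.arctan2(e[1][1],e[1][0]))
    return w.mean(0).round(4),round((a+180)%180,1),[round(np.linalg.norm(v)*1e3) for v in e]
E
python3 - <<'E'
from h import *
im={n:cv2.imread(f"pics/{n}0.png") for n in("top","side")}
B=dict(white=(299,183),blue=(373,149),red=(222,148),yellow=(217,201))
for c,px in B.items():
  K,d,Rc,t=cam("top")
  u=cv2.undistortPoints(np.float32([[px]]),K,d)[0,0]; r=Rc.T@[u[0],u[1],1]; C=-Rc.T@t
  p=C+r*(0.008-C[2])/r[2]
  for n in im:
    x1,y1=p[0]+.12,p[1]+.12
    o=ortho(im[n],n,.008,p[0]-.12,x1,p[1]-.12,y1).astype(int); b,g,q=o[...,0],o[...,1],o[...,2]
    m=dict(white=(b>150)&(g>150)&(q>150),blue=(b>120)&(q<100)&(b-g>60),red=(q>110)&(g<90)&(q-g>70),yellow=(q>130)&(g>120)&(b<110))[c]
    m=cv2.morphologyEx(m.astype(np.uint8),cv2.MORPH_OPEN,np.ones((41,41)))
    print(c,n,rect(m,x1,y1))
K,d,Rc,t=cam("top");u=cv2.undistortPoints(np.float32([[[397,207]]]),K,d)[0,0]; r=Rc.T@[u[0],u[1],1]; C=-Rc.T@t
p=C+r*(0.062-C[2])/r[2];print(p)
x,y=p[:2].round(2)
tiles=[ortho(im[n],n,z,x-.1,x+.1,y-.1,y+.1,.001) for n,z in(("top",.078),("top",.062),("top",.03),("side",.078),("side",.062),("side",.03))]
for i in tiles:
  for k in range(0,200,50): i[k]//=2; i[:,k]//=2
v=np.vstack([np.hstack(tiles[:3]),np.hstack(tiles[3:])])
print(x,y,v.shape);cv2.imwrite("pics/st.png",cv2.resize(v[:400,:600],(800,533)))
E
```

```text
white top (array([0.4984, 0.0006]), np.float64(88.6), [94, 142])
white side (array([0.4973, 0.0055]), np.float64(89.0), [91, 141])
blue top (array([ 0.6105, -0.2421]), np.float64(98.3), [76, 125])
blue side (array([ 0.6098, -0.2365]), np.float64(98.1), [82, 131])
red top (array([0.6146, 0.2555]), np.float64(88.0), [73, 120])
red side (array([0.6131, 0.2632]), np.float64(88.4), [80, 128])Traceback (most recent call last):
  File "<stdin>", line 13, in <module>
  File "h.py", line 18, in rect
    c=max(cv2.findContours(m.astype(np.uint8),cv2.RETR_EXTERNAL,cv2.CHAIN_APPROX_NONE)[0],key=cv2.contourArea)
ValueError: max() iterable argument is empty
```

```bash
cat > m.py <<'E'
from h import *
def pix(n,px,z):
  K,d,Rc,t=cam(n)
  u=cv2.undistortPoints(np.float32([[px]]),K,d)[0,0]; r=Rc.T@[u[0],u[1],1]; C=-Rc.T@t
  return C+r*(z-C[2])/r[2]
E
python3 - <<'E'
from m import *
im={n:cv2.imread(f"pics/{n}0.png") for n in("top","side")}
print("yel px",im["top"][201,217],im["side"][154,307])
p=pix("top",(217,201),.008)
for n in im:
    x1,y1=p[0]+.12,p[1]+.12
    o=ortho(im[n],n,.008,p[0]-.12,x1,p[1]-.12,y1).astype(int); b,g,q=o[...,0],o[...,1],o[...,2]
    m=cv2.morphologyEx(((q>130)&(g-b>60)).astype(np.uint8),cv2.MORPH_OPEN,np.ones((21,21)))
    print("yellow",n,rect(m,x1,y1))
p=pix("top",(397,207),.062);print(p)
x,y=p[:2].round(2)
tiles=[ortho(im[n],n,z,x-.08,x+.08,y-.08,y+.08,.0006) for n,z in(("top",.078),("top",.062),("top",.03),("side",.078),("side",.062),("side",.03))]
for i in tiles:
  for k in range(0,i.shape[0],67): i[k]//=2; i[:,k]//=2
v=np.vstack([np.hstack(tiles[:3]),np.hstack(tiles[3:])])
print(x,y,v.shape);cv2.imwrite("pics/st.png",v)
E
```

```text
yel px [118 242 243] [112 247 254]
yellow top (array([0.439 , 0.2696]), np.float64(88.1), [88, 136])
yellow side (array([0.4383, 0.2763]), np.float64(87.8), [88, 138])
[ 0.4158778  -0.30925089  0.062     ]
0.42 -0.31 (534, 801, 3)
```

View pics/st.png

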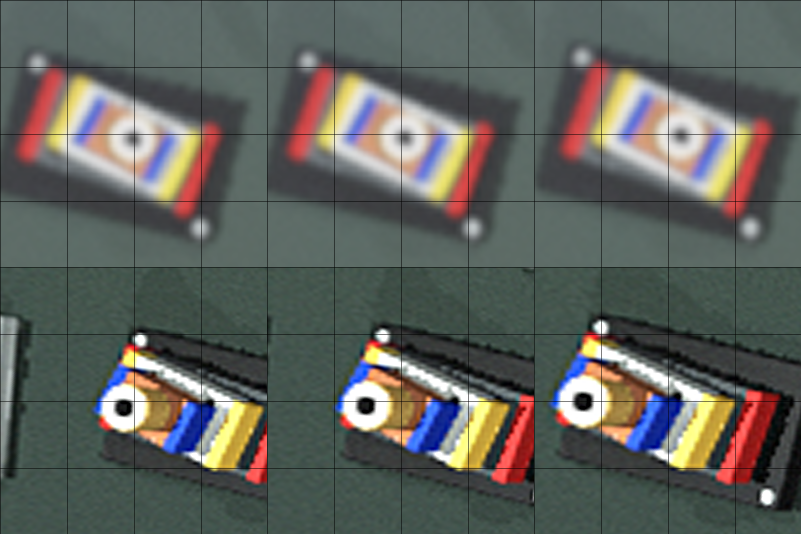

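The crop shows the stack from above: ring at about (132,138) of the first tile, with blue, yellow and red end marks well visible. The side view agrees to within about 5 mm in y.

```bash
cat > marks.py <<'E'
from m import *
MK={"electrode":lambda b,g,r:(b-r>50)&(b>100),"core":lambda b,g,r:(g-b>60)&(r-b>60)&(abs(r-g)<40),"base":lambda b,g,r:(r-g>90)&(r-b>70)&(abs(g-b)<40)}
def marks(im,name,z,x,y,h=.08,n="top"):
    o=ortho(im,n,z,x-h,x+h,y-h,y+h).astype(int)
    m=MK[name](o[...,0],o[...,1],o[...,2]).astype(np.uint8)
    k,l,st,c=cv2.connectedComponentsWithStats(m)
    i=1+np.argsort(-st[1:,4])[:2]
    w=np.c_[x+h-c[i,1]*.0005,y+h-c[i,0]*.0005]
    d=w[1]-w[0]
    return w.mean(0).round(4),round(np.degrees(np.arctan2(d[1],d[0]))%180,1),round(np.linalg.norm(d)*1e3,1),st[i,4],rect(m,x+h,y+h)
E
python3 - <<'E'
from marks import *
im=cv2.imread("pics/top0.png")
for k,z in(("electrode",.062),("core",.046),("base",.03)): print(k,marks(im,k,z,.415,-.31))
s=robot.get_state();Rm=R.from_quat(s["tcp_rot"],scalar_first=True).as_matrix();print(Rm.round(3))
E
```

```text
electrode (array([ 0.4171, -0.3074]), np.float64(62.2), np.float64(48.7), array([845, 805], dtype=int32), (array([ 0.4057, -0.3289], dtype=float32), np.float32(152.5), [7, 32]))
core (array([ 0.4177, -0.3093]), np.float64(64.0), np.float64(77.4), array([1642, 1450], dtype=int32), (array([ 0.401 , -0.3445], dtype=float32), np.float32(152.6), [10, 47]))
base (array([ 0.4155, -0.309 ]), np.float64(69.9), np.float64(104.5), array([2012, 1822], dtype=int32), (array([ 0.4341, -0.2599], dtype=float32), np.float32(160.9), [10, 57]))
[[ 0.936  0.353 -0.001]
 [ 0.353 -0.936  0.001]
 [-0.    -0.001 -1.   ]]
```

```bash
cat > plan.py <<'E'
# usage: plan.py x y z yaw_of_tool_y_deg -> shares
import sys
from m import *
x,y,z,a=map(float,sys.argv[1:5]); s=robot.get_state()
M=R.from_quat(s["tcp_rot"],scalar_first=True); p=np.array(s["position"])
c,n=np.cos(np.radians(a)),np.sin(np.radians(a))
T=R.from_matrix(np.array([[-n,c,0],[c,n,0],[0,0,-1]]))
d=M.inv().apply(np.array([x,y,z])-p)/.25; r=np.degrees((M.inv()*T).as_rotvec())/45
print("t",round(s["t"],2),"pos",p.round(4),"yaw",np.degrees(np.arctan2(*M.as_matrix()[[1,0],1])).round(1),"j",np.round(s["joints"],2),"w",round(s["grip_width"]*92,1))
print("shift",d.round(3),"turn",r.round(3))
E
python3 plan.py .4165 -.307 .2 -27
```

```text
t 0.1 pos [ 0.2204 -0.5844  0.245 ] yaw -69.3 j [ 1.11  0.44  0.02  1.57 -0.01  1.13 -0.08] w 91.8
shift [ 1.126 -0.761  0.181] turn [-0.002 -0.    -0.941]
```

Emit:
send_rows --pt "1 0.2 -0.14 0.03 0 0 -0.2" --pt "1 0.95 -0.64 0.15 0 0 -0.94" --pt "1 0.95 -0.64 0.15 0 0 -0.94" --pt "1 0.95 -0.64 0.15 0 0 -0.94" --pt "1 0.95 -0.64 0.15 0 0 -0.94" --pt "1 0.95 -0.64 0.15 0 0 -0.94" --pt "1 0.95 -0.64 0.15 0 0 -0.94" --pt "1 0.95 -0.64 0.15 0 0 -0.94" --pt "1 0.95 -0.64 0.15 0 0 -0.94" --pt "1 0.95 -0.64 0.15 0 0 -0.94"

```text
t: 0.93
position: [0.3859, -0.3516, 0.2081]
tcp_rot: [-0.0, 0.853, 0.522, -0.0]
force: [-0.7, -0.5, 0.7]
grip_width: 1.002
grip_force: 0.0
```

```bash
python3 plan.py .4165 -.307 .12 -27
```

```text
t 0.93 pos [ 0.3859 -0.3516  0.2081] yaw -27.0 j [ 0.82  0.32 -0.24  1.86  0.09  0.97  0.07] w 92.2
shift [0.215 0.028 0.352] turn [-0.001  0.001 -0.001]
```

Emit:
send_rows --pt "1 0.1 0.015 0.15 0 0 0" --pt "1 0.21 0.03 0.3 0 0 0" --pt "0.65 0.215 0.03 0.35 0 0 0" --pt "0.65 0.215 0.03 0.35 0 0 0" --pt "0.65 0.215 0.03 0.35 0 0 0" --pt "0.65 0.215 0.03 0.35 0 0 0"

```text
t: 1.43
position: [0.417, -0.309, 0.1218]
tcp_rot: [0.001, 0.854, 0.521, -0.0]
force: [0.0, 0.4, 0.1]
grip_width: 0.759
grip_force: 0.0
```

```bash
python3 - <<'E'
from m import *
im=get_image("side");cv2.imwrite("pics/s1.png",cv2.resize(im[170:370,190:450],None,fx=3,fy=3,interpolation=cv2.INTER_CUBIC))
K,d,Rc,t=cam("side")
s=robot.get_state();p=np.array(s["position"]);M=R.from_quat(s["tcp_rot"],scalar_first=True).as_matrix()
q=[p,p+M@[0,0,.019],p+M@[0,.03,.019],p+M@[0,-.03,.019],[.4165,-.307,.078]]
print(s["grip_width"],((cv2.projectPoints(np.array(q),cv2.Rodrigues(Rc)[0],t,K,d)[0][:,0]-[190,170])*3).round())
E
python3 plan.py .4165 -.307 .084 -27
```

```text
0.7133835954913604 [[376. 249.]
 [376. 271.]
 [420. 284.]
 [332. 257.]
 [374. 296.]]
t 1.48 pos [ 0.4173 -0.3091  0.1222] yaw -27.2 j [ 0.72  0.42 -0.24  1.96  0.14  0.77 -0.08] w 65.6
shift [ 0.006 -0.007  0.153] turn [ 0.003  0.001 -0.004]
```

View pics/s1.png

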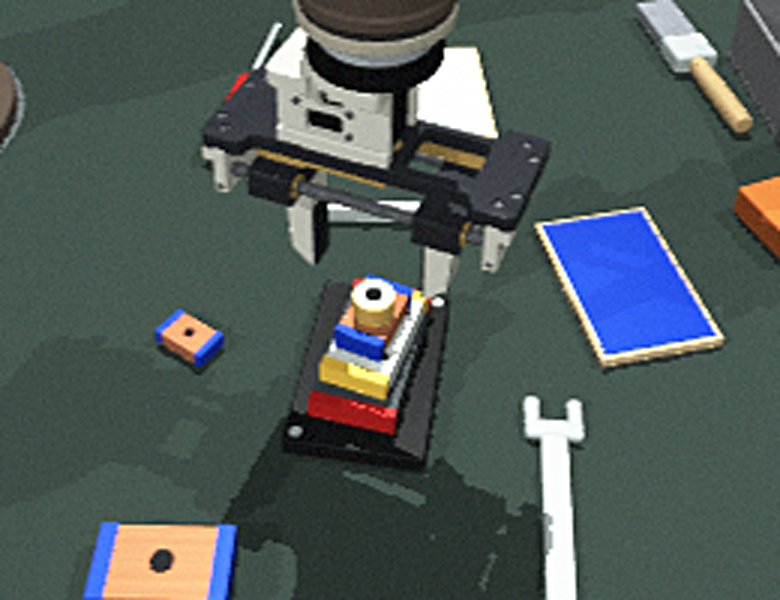

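The fingers straddle the ring: tips at (310,262) and (440,292), ring at (374,294), as computed.

Emit:
send_rows --pt "0.65 0 0 0.07 0 0 0" --pt "0.65 0 0 0.15 0 0 0" --pt "0.65 0 0 0.15 0 0 0" --pt "0.5 0 0 0.15 0 0 0" --pt "0.4 0 0 0.15 0 0 0" --pt "0.3 0 0 0.15 0 0 0" --pt "0.25 0 0 0.15 0 0 0" --pt "0.2 0 0 0.15 0 0 0" --pt "0.2 0 0 0.15 0 0 0" --pt "0.2 0 0 0.15 0 0 0" --force 12

```text
t: 2.32
position: [0.4178, -0.307, 0.0838]
tcp_rot: [0.0, 0.853, 0.522, 0.0]
force: [-0.5, 0.7, 6.1]
grip_width: 0.292
grip_force: 12.0
```

Emit:
send_rows --pt "0.2 0 0 -0.04 0 0 0" --pt "0.2 0 0 -0.12 0 0 0" --pt "0.2 0 0 -0.24 0 0 0" --pt "0.2 0 0 -0.36 0 0 0" --pt "0.2 0 0 -0.36 0 0 0" --pt "0.2 0 0 -0.36 0 0 0"

```text
t: 2.82
position: [0.4184, -0.3073, 0.1752]
tcp_rot: [0.002, 0.853, 0.522, 0.001]
force: [-0.9, 0.2, -1.1]
grip_width: 0.288
grip_force: 12.0
```

```bash
python3 plan.py .498 .003 .17 -27; python3 - <<'E'
from m import *
print(robot.get_state()["force"])
im=get_image("side");cv2.imwrite("pics/s2.png",cv2.resize(im[150:350,190:450],None,fx=2,fy=2))
E
```

```text
t 2.82 pos [ 0.4184 -0.3073  0.1752] yaw -27.0 j [ 0.73  0.35 -0.25  1.9   0.11  0.89 -0.05] w 26.5
shift [ 1.25  -0.281  0.019] turn [ 0.005  0.001 -0.001]
[-0.88622204  0.22150334 -1.11786825]
```

View pics/s2.png

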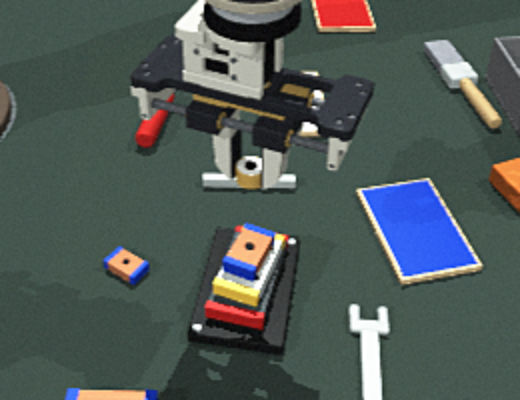

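The ring hangs between the fingers at (249,172). The stack below, around (248,265), stands undisturbed.

Emit:
send_rows --pt "0.2 0.08 -0.02 0 0 0 0" --pt "0.2 0.95 -0.21 0.02 0 0 0" --pt "0.2 0.95 -0.21 0.02 0 0 0" --pt "0.2 0.95 -0.21 0.02 0 0 0" --pt "0.2 0.95 -0.21 0.02 0 0 0" --pt "0.2 0.95 -0.21 0.02 0 0 0" --pt "0.2 0.95 -0.21 0.02 0 0 0" --pt "0.2 0.95 -0.21 0.02 0 0 0" --pt "0.2 0.95 -0.21 0.02 0 0 0"

```text
t: 3.62
position: [0.4779, -0.0704, 0.1671]
tcp_rot: [-0.001, 0.852, 0.523, -0.001]
force: [-0.3, -0.5, -1.4]
grip_width: 0.29
grip_force: 12.0
```

```bash
python3 plan.py .498 .003 .05 -27
```

```text
t 3.62 pos [ 0.4779 -0.0704  0.1671] yaw -26.9 j [ 0.31  0.32 -0.35  1.99  0.14  0.86 -0.58] w 26.6
shift [ 0.299 -0.06   0.468] turn [-0.003  0.001  0.003]
```

Emit:
send_rows --pt "0.2 0.15 -0.03 0.03 0 0 0" --pt "0.2 0.3 -0.06 0.15 0 0 0" --pt "0.2 0.3 -0.06 0.3 0 0 0" --pt "0.2 0.3 -0.06 0.42 0 0 0" --pt "0.2 0.3 -0.06 0.47 0 0 0" --pt "0.2 0.3 -0.06 0.47 0 0 0" --pt "0.2 0.3 -0.06 0.47 0 0 0"

```text
t: 4.2
position: [0.4984, 0.0007, 0.0499]
tcp_rot: [-0.0, 0.853, 0.522, -0.001]
force: [0.3, -0.6, 0.0]
grip_width: 0.287
grip_force: 12.0
```

```bash
python3 plan.py .498 .003 .0302 -27
```

```text
t 4.2 pos [0.4984 0.0007 0.0499] yaw -27.1 j [ 0.12  0.52 -0.31  2.06  0.27  0.61 -0.84] w 26.4
shift [ 0.007 -0.006  0.079] turn [-0.003  0.003 -0.003]
```

Emit:
send_rows --pt "0.2 0 0 0.04 0 0 0" --pt "0.2 0 0 0.07 0 0 0" --pt "0.2 0 0 0.08 0 0 0" --pt "0.2 0 0 0.08 0 0 0" --pt "0.2 0 0 0.08 0 0 0" --pt "0.32 0 0 0.08 0 0 0" --pt "0.4 0 0 0.08 0 0 0" --pt "0.5 0 0 0.08 0 0 0" --pt "0.5 0 0 0.08 0 0 0" --pt "0.5 0 0 0 0 0 0" --pt "0.5 0 0 -0.15 0 0 0" --pt "0.5 0 0 -0.3 0 0 0" --pt "0.6 0 0 -0.48 0 0 0" --pt "0.6 0 0 -0.48 0 0 0" --pt "0.6 0 0 -0.48 0 0 0"

```text
t: 5.45
position: [0.5012, 0.0024, 0.1736]
tcp_rot: [0.002, 0.853, 0.522, 0.002]
force: [0.5, -0.1, -0.6]
grip_width: 0.595
grip_force: 0.0
```

```bash
python3 plan.py .4175 -.305 .13 -27.5
```

```text
t 5.45 pos [0.5012 0.0024 0.1736] yaw -27.1 j [ 0.19  0.34 -0.38  1.94  0.16  0.88 -0.75] w 54.7
shift [-1.248  0.26   0.172] turn [ 0.007 -0.003  0.01 ]
```

Emit:
send_rows --pt "0.65 -0.08 0.02 0 0 0 0.01" --pt "0.65 -0.98 0.2 0.02 0 0 0.01" --pt "0.65 -0.98 0.2 0.02 0 0 0.01" --pt "0.65 -0.98 0.2 0.02 0 0 0.01" --pt "0.65 -0.98 0.2 0.02 0 0 0.01" --pt "0.65 -0.98 0.2 0.02 0 0 0.01" --pt "0.65 -0.98 0.2 0.02 0 0 0.01" --pt "0.65 -0.98 0.2 0.02 0 0 0.01" --pt "0.65 -0.98 0.2 0.02 0 0 0.01"

```text
t: 6.2
position: [0.4312, -0.2396, 0.1643]
tcp_rot: [-0.001, 0.856, 0.517, -0.001]
force: [0.1, 0.3, -0.2]
grip_width: 0.646
grip_force: 0.0
```

```bash
python3 plan.py .4175 -.305 .1 -27.5
python3 - <<'E'
from m import *
v=[]
for n in("top","side"):
  im=get_image(n); o=ortho(im,n,.024,.41,.59,-.09,.1,.0006)
  cv2.circle(o,(int(.097/.0006),int(.092/.0006)),3,(0,0,255),1);v.append(o)
cv2.imwrite("pics/r.png",np.hstack(v))
E
```

```text
t 6.2 pos [ 0.4312 -0.2396  0.1643] yaw -27.7 j [ 0.63  0.34 -0.29  1.97  0.12  0.86 -0.21] w 59.4
shift [-0.257  0.074  0.257] turn [-0.003  0.    -0.004]
```

View pics/r.png

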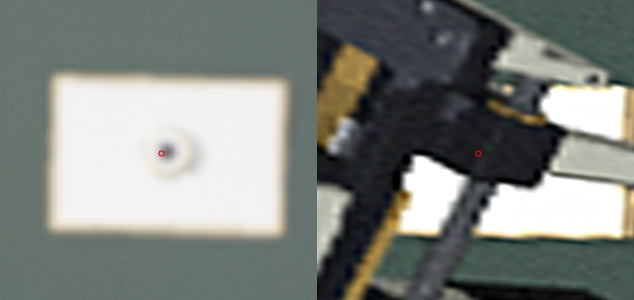

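The ring sits at (169,151), within 3 mm of the board's centre at (168,155), and the y correction is confirmed. Next is the electrode.

Emit:
send_rows --pt "0.65 -0.12 0.03 0.03 0 0 0" --pt "0.65 -0.255 0.074 0.12 0 0 0" --pt "0.65 -0.255 0.074 0.22 0 0 0" --pt "0.65 -0.255 0.074 0.25 0 0 0" --pt "0.65 -0.255 0.074 0.25 0 0 0" --pt "0.65 -0.255 0.074 0.25 0 0 0" --pt "0.65 -0.255 0.074 0.25 0 0 0"

```text
t: 6.88
position: [0.4209, -0.3024, 0.1043]
tcp_rot: [0.0, 0.854, 0.52, 0.001]
force: [0.5, 0.4, 0.7]
grip_width: 0.649
grip_force: 0.0
```

```bash
python3 plan.py .4175 -.305 .068 -27.5
```

```text
t 6.88 pos [ 0.4209 -0.3024  0.1043] yaw -27.3 j [ 0.71  0.45 -0.25  1.98  0.16  0.73 -0.11] w 59.7
shift [-0.015 -0.008  0.145] turn [ 0.002 -0.001  0.004]
```

Emit:
send_rows --pt "0.65 -0.008 -0.004 0.07 0 0 0" --pt "0.65 -0.008 -0.004 0.14 0 0 0" --pt "0.65 -0.008 -0.004 0.14 0 0 0" --pt "0.5 -0.008 -0.004 0.14 0 0 0" --pt "0.4 -0.008 -0.004 0.14 0 0 0" --pt "0.35 -0.008 -0.004 0.14 0 0 0" --pt "0.3 -0.008 -0.004 0.14 0 0 0" --pt "0.25 -0.008 -0.004 0.14 0 0 0" --pt "0.25 -0.008 -0.004 0.14 0 0 0" --pt "0.25 -0.008 -0.004 0.14 0 0 0" --force 25

```text
t: 7.72
position: [0.4182, -0.3053, 0.069]
tcp_rot: [0.001, 0.855, 0.519, 0.0]
force: [-1.2, 0.5, 7.7]
grip_width: 0.342
grip_force: 24.9
```

Emit:
send_rows --pt "0.25 0 0 -0.04 0 0 0" --pt "0.25 0 0 -0.12 0 0 0" --pt "0.25 0 0 -0.24 0 0 0" --pt "0.25 0 0 -0.36 0 0 0" --pt "0.25 0 0 -0.36 0 0 0" --pt "0.25 0 0 -0.36 0 0 0"

```text
t: 8.22
position: [0.4186, -0.3057, 0.1602]
tcp_rot: [0.002, 0.855, 0.519, 0.001]
force: [-0.2, 0.2, -2.9]
grip_width: 0.345
grip_force: 24.9
```

```bash
python3 plan.py .61 -.239 .15 8.2
```

```text
t 8.22 pos [ 0.4186 -0.3057  0.1602] yaw -27.5 j [ 0.73  0.37 -0.26  1.92  0.13  0.86 -0.08] w 31.7
shift [0.59  0.556 0.042] turn [ 0.004  0.002 -0.793]
```

Emit:
send_rows --pt "0.25 0.06 0.06 0 0 0 -0.1" --pt "0.25 0.18 0.17 0 0 0 -0.25" --pt "0.25 0.3 0.28 0 0 0 -0.4" --pt "0.25 0.42 0.4 0 0 0 -0.56" --pt "0.25 0.53 0.5 0.02 0 0 -0.71" --pt "0.25 0.59 0.556 0.04 0 0 -0.79" --pt "0.25 0.59 0.556 0.04 0 0 -0.79" --pt "0.25 0.59 0.556 0.04 0 0 -0.79" --pt "0.25 0.59 0.556 0.04 0 0 -0.79"

```text
t: 8.97
position: [0.6076, -0.2388, 0.1468]
tcp_rot: [-0.001, 0.656, 0.755, -0.001]
force: [-0.4, -0.0, -2.2]
grip_width: 0.343
grip_force: 24.9
```

```bash
python3 plan.py .61 -.239 .05 8.2
```

```text
t 8.97 pos [ 0.6076 -0.2388  0.1468] yaw 8.0 j [ 0.55  0.61 -0.4   1.58  0.26  1.01  0.21] w 31.6
shift [-0.002  0.01   0.387] turn [-0.004 -0.001 -0.005]
```

Emit:
send_rows --pt "0.25 0 0.005 0.1 0 0 0" --pt "0.25 0 0.005 0.22 0 0 0" --pt "0.25 0 0.005 0.34 0 0 0" --pt "0.25 0 0.005 0.4 0 0 0" --pt "0.25 0 0.005 0.4 0 0 0" --pt "0.25 0 0.005 0.4 0 0 0" --pt "0.25 0 0.005 0.4 0 0 0"

```text
t: 9.55
position: [0.6107, -0.2391, 0.0497]
tcp_rot: [0.001, 0.656, 0.755, 0.0]
force: [-0.2, 0.4, -1.3]
grip_width: 0.35
grip_force: 24.9
```

```bash
python3 plan.py .61 -.239 .0315 8.2
```

```text
t 9.55 pos [ 0.6107 -0.2391  0.0497] yaw 8.0 j [ 0.52  0.71 -0.36  1.65  0.32  0.83  0.17] w 32.2
shift [ 0.001 -0.003  0.073] turn [ 0.002  0.001 -0.004]
```

Emit:
send_rows --pt "0.25 0 0 0.04 0 0 0" --pt "0.25 0 0 0.065 0 0 0" --pt "0.25 0 0 0.075 0 0 0" --pt "0.25 0 0 0.075 0 0 0" --pt "0.25 0 0 0.075 0 0 0"

```text
t: 9.97
position: [0.6107, -0.2386, 0.0306]
tcp_rot: [0.001, 0.656, 0.755, -0.0]
force: [-3.5, -0.1, 7.7]
grip_width: 0.348
grip_force: 24.9
```

Contact with the board; I release it and go up.

Emit:
send_rows --pt "0.36 0 0 0 0 0 0" --pt "0.42 0 0 0 0 0 0" --pt "0.5 0 0 0 0 0 0" --pt "0.5 0 0 0 0 0 0" --pt "0.5 0 0 -0.06 0 0 0" --pt "0.5 0 0 -0.2 0 0 0" --pt "0.5 0 0 -0.34 0 0 0" --pt "0.7 0 0 -0.48 0 0 0" --pt "0.7 0 0 -0.48 0 0 0" --pt "0.7 0 0 -0.48 0 0 0"

```text
t: 10.8
position: [0.6119, -0.2385, 0.152]
tcp_rot: [0.002, 0.656, 0.755, 0.001]
force: [-1.3, 0.0, -0.3]
grip_width: 0.665
grip_force: 0.0
```

```bash
python3 plan.py .418 -.307 .13 -26
```

```text
t 10.8 pos [ 0.6119 -0.2385  0.152 ] yaw 8.1 j [ 0.55  0.6  -0.4   1.58  0.26  1.01  0.21] w 61.2
shift [-0.162 -0.807  0.085] turn [0.006 0.001 0.757]
```

```bash
python3 - <<'E'
from marks import *
im=get_image("top");cv2.imwrite("pics/t3.png",im)
for k,z in(("core",.046),("base",.03)): print(k,marks(im,k,z,.415,-.31))
v=[ortho(im,"top",.046,.32,.52,-.42,-.2,.0006),ortho(im,"top",.024,.52,.72,-.35,-.13,.0006)]
cv2.imwrite("pics/v3.png",np.hstack(v))
E
```

```text
Traceback (most recent call last):
  File "marks.py", line 9, in marks
    d=w[1]-w[0]
      ~^^^
IndexError: index 1 is out of bounds for axis 0 with size 0
```

The arm hides the stack from above here, so I go on to the core plate.

Emit:
send_rows --pt "0.8 -0.02 -0.08 0 0 0 0.1" --pt "0.8 -0.05 -0.24 0 0 0 0.25" --pt "0.8 -0.08 -0.4 0 0 0 0.4" --pt "0.8 -0.11 -0.55 0 0 0 0.55" --pt "0.8 -0.15 -0.7 0 0 0 0.7" --pt "0.8 -0.162 -0.806 0.04 0 0 0.757" --pt "0.8 -0.162 -0.806 0.09 0 0 0.757" --pt "0.8 -0.162 -0.806 0.09 0 0 0.757" --pt "0.8 -0.162 -0.806 0.09 0 0 0.757"

```text
t: 11.6
position: [0.4159, -0.306, 0.1258]
tcp_rot: [-0.001, 0.848, 0.53, -0.0]
force: [0.4, 0.8, -0.2]
grip_width: 0.795
grip_force: 0.0
```

```bash
python3 plan.py .418 -.307 .053 -26;  python3 - <<'E'
from m import *
im=get_image("side")[160:360,240:480]
cv2.imwrite("pics/s3.png",cv2.resize(im,None,fx=2.5,fy=2.5,interpolation=cv2.INTER_CUBIC))
im=get_image("top");cv2.imwrite("pics/t3.png",im)
o=ortho(im,"top",.024,.52,.70,-.33,-.15).astype(int)
m=((o[...,0]-o[...,2]>50)&(o[...,1]<140)).astype(np.uint8);m=cv2.morphologyEx(m,cv2.MORPH_CLOSE,np.ones((3,3)))
cv2.imwrite("pics/t3o.png",o)
E
```

```text
t 11.6 pos [ 0.4159 -0.306   0.1258] yaw -26.0 j [ 0.73  0.42 -0.27  1.96  0.15  0.79 -0.07] w 73.1
shift [-0.     0.01   0.291] turn [-0.003 -0.001  0.001][ WARN:0@5.558] global loadsave.cpp:1063 imwrite_ Unsupported depth image for selected encoder is fallbacked to CV_8U.
```

View pics/s3.png

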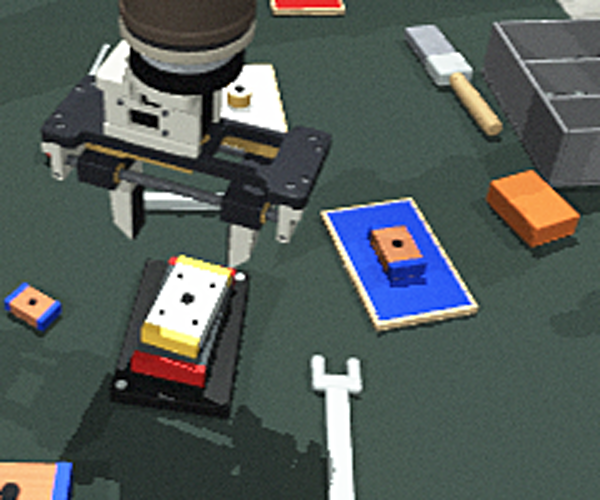

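View pics/t3o.png

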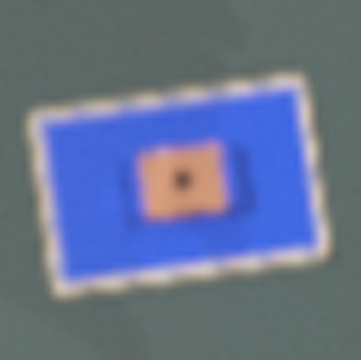

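The electrode lies flat and aligned near the middle of the blue board: (182,180) against (180,186). The core plate is undisturbed under the jaws.

Emit:
send_rows --pt "0.75 0 0.005 0.1 0 0 0" --pt "0.75 0 0.005 0.2 0 0 0" --pt "0.75 0 0.005 0.28 0 0 0" --pt "0.75 0 0.005 0.285 0 0 0" --pt "0.6 0 0.005 0.285 0 0 0" --pt "0.5 0 0.005 0.285 0 0 0" --pt "0.4 0 0.005 0.285 0 0 0" --pt "0.35 0 0.005 0.285 0 0 0" --pt "0.35 0 0.005 0.285 0 0 0" --pt "0.35 0 0.005 0.285 0 0 0" --force 35

```text
t: 12.53
position: [0.4185, -0.3076, 0.0569]
tcp_rot: [0.001, 0.848, 0.53, 0.0]
force: [-1.7, 0.4, 7.4]
grip_width: 0.477
grip_force: 35.0
```

Emit:
send_rows --pt "0.35 0 0 -0.04 0 0 0" --pt "0.35 0 0 -0.12 0 0 0" --pt "0.35 0 0 -0.24 0 0 0" --pt "0.35 0 0 -0.4 0 0 0" --pt "0.35 0 0 -0.4 0 0 0" --pt "0.35 0 0 -0.4 0 0 0"

```text
t: 13.03
position: [0.4187, -0.3079, 0.1582]
tcp_rot: [0.002, 0.848, 0.53, 0.001]
force: [-0.2, -0.3, -4.8]
grip_width: 0.476
grip_force: 35.0
```

```bash
python3 plan.py .4385 .2725 .15 -2; python3 plan.py .47 -.03 .16 -12
```

```text
t 13.03 pos [ 0.4187 -0.3079  0.1582] yaw -26.0 j [ 0.74  0.38 -0.28  1.92  0.13  0.86 -0.06] w 43.8
shift [ 2.121 -0.947  0.027] turn [ 0.006  0.002 -0.534]
t 13.03 pos [ 0.4187 -0.3079  0.1582] yaw -26.0 j [ 0.74  0.38 -0.28  1.92  0.13  0.86 -0.06] w 43.8
shift [ 1.089 -0.303 -0.009] turn [ 0.006  0.002 -0.311]
```

Emit:
send_rows --pt "0.35 0.08 -0.02 0 0 0 -0.02" --pt "0.35 0.24 -0.07 0 0 0 -0.06" --pt "0.35 0.98 -0.27 0 0 0 -0.3" --pt "0.35 0.98 -0.27 0 0 0 -0.3" --pt "0.35 0.98 -0.27 0 0 0 -0.3" --pt "0.35 0.98 -0.27 0 0 0 -0.3" --pt "0.35 0.98 -0.27 0 0 0 -0.3" --pt "0.35 0.98 -0.27 0 0 0 -0.3" --pt "0.35 0.98 -0.27 0 0 0 -0.3"

```text
t: 13.78
position: [0.4635, -0.0556, 0.1547]
tcp_rot: [-0.001, 0.779, 0.628, -0.001]
force: [-0.4, -1.0, -2.8]
grip_width: 0.477
grip_force: 35.0
```

```bash
python3 plan.py .4385 .2725 .15 -2; python3 plan.py .45 .15 .15 -2
```

```text
t 13.78 pos [ 0.4635 -0.0556  0.1547] yaw -12.3 j [ 0.35  0.33 -0.42  2.03  0.18  0.82 -0.39] w 43.9
shift [ 1.261 -0.376  0.02 ] turn [-0.003 -0.    -0.228]
t 13.78 pos [ 0.4635 -0.0556  0.1547] yaw -12.3 j [ 0.35  0.33 -0.42  2.03  0.18  0.82 -0.39] w 43.9
shift [ 0.792 -0.227  0.019] turn [-0.003 -0.    -0.228]
```

Emit:
send_rows --pt "0.35 0.1 -0.03 0 0 0 -0.03" --pt "0.35 0.98 -0.29 0.01 0 0 -0.22" --pt "0.35 0.98 -0.29 0.01 0 0 -0.22" --pt "0.35 0.98 -0.29 0.01 0 0 -0.22" --pt "0.35 0.98 -0.29 0.01 0 0 -0.22" --pt "0.35 0.98 -0.29 0.01 0 0 -0.22" --pt "0.35 0.98 -0.29 0.01 0 0 -0.22" --pt "0.35 0.98 -0.29 0.01 0 0 -0.22" --pt "0.35 0.98 -0.29 0.01 0 0 -0.22"

```text
t: 14.53
position: [0.4462, 0.1971, 0.1523]
tcp_rot: [-0.0, 0.723, 0.691, -0.001]
force: [-0.2, -0.3, -3.8]
grip_width: 0.472
grip_force: 35.0
```

```bash
python3 plan.py .4385 .2725 .065 -2
```

```text
t 14.53 pos [0.4462 0.1971 0.1523] yaw -2.5 j [-0.11  0.38 -0.53  1.98  0.25  0.85 -0.82] w 43.4
shift [ 0.301 -0.043  0.349] turn [-0.002  0.002 -0.012]
```

Emit:
send_rows --pt "0.35 0.14 -0.02 0.02 0 0 -0.01" --pt "0.35 0.3 -0.043 0.1 0 0 -0.01" --pt "0.35 0.3 -0.043 0.2 0 0 -0.01" --pt "0.35 0.3 -0.043 0.3 0 0 -0.01" --pt "0.35 0.3 -0.043 0.34 0 0 -0.01" --pt "0.35 0.3 -0.043 0.34 0 0 -0.01" --pt "0.35 0.3 -0.043 0.34 0 0 -0.01"

```text
t: 15.12
position: [0.4398, 0.2709, 0.0681]
tcp_rot: [0.0, 0.721, 0.693, -0.001]
force: [1.2, -0.1, -2.9]
grip_width: 0.474
grip_force: 35.0
```

```bash
python3 plan.py .4385 .2725 .034 -2
```

```text
t 15.12 pos [0.4398 0.2709 0.0681] yaw -2.3 j [-0.31  0.54 -0.47  1.99  0.37  0.7  -1.05] w 43.6
shift [ 0.007 -0.005  0.136] turn [-0.001  0.002 -0.006]
```

Emit:
send_rows --pt "0.35 0 0 0.06 0 0 0" --pt "0.35 0 0 0.1 0 0 0" --pt "0.35 0 0 0.12 0 0 0" --pt "0.35 0 0 0.13 0 0 0" --pt "0.35 0 0 0.135 0 0 0" --pt "0.35 0 0 0.135 0 0 0" --pt "0.35 0 0 0.135 0 0 0"

```text
t: 15.7
position: [0.4396, 0.2731, 0.035]
tcp_rot: [0.0, 0.72, 0.694, 0.0]
force: [0.5, 0.2, -4.0]
grip_width: 0.474
grip_force: 35.0
```

Emit:
send_rows --pt "0.35 0 0 0.004 0 0 0" --pt "0.35 0 0 0.007 0 0 0" --pt "0.35 0 0 0.007 0 0 0" --pt "0.35 0 0 0.007 0 0 0"

```text
t: 16.03
position: [0.4396, 0.2732, 0.0348]
tcp_rot: [0.001, 0.72, 0.694, 0.001]
force: [-5.9, -4.4, 24.3]
grip_width: 0.472
grip_force: 35.0
```

Firm contact, so I release it.

Emit:
send_rows --pt "0.45 0 0 -0.004 0 0 0" --pt "0.5 0 0 -0.004 0 0 0" --pt "0.58 0 0 -0.004 0 0 0" --pt "0.65 0 0 -0.004 0 0 0" --pt "0.65 0 0 -0.004 0 0 0" --pt "0.65 0 0 -0.08 0 0 0" --pt "0.65 0 0 -0.2 0 0 0" --pt "0.65 0 0 -0.34 0 0 0" --pt "0.8 0 0 -0.48 0 0 0" --pt "0.8 0 0 -0.48 0 0 0" --pt "0.8 0 0 -0.48 0 0 0"

```text
t: 16.95
position: [0.4404, 0.2738, 0.1546]
tcp_rot: [0.0, 0.72, 0.694, 0.002]
force: [-0.3, -0.0, -0.0]
grip_width: 0.787
grip_force: 0.0
```

```bash
python3 plan.py .45 .03 .15 -10; python3 - <<'E'
from marks import *
im=get_image("top");print(marks(im,"base",.03,.415,-.31))
E
```

```text
t 16.95 pos [0.4404 0.2738 0.1546] yaw -2.2 j [-0.25  0.42 -0.54  1.91  0.28  0.88 -0.97] w 72.4
shift [-0.973  0.075  0.017] turn [ 0.004 -0.003  0.174]
(array([ 0.4164, -0.3091]), np.float64(70.3), np.float64(104.2), array([2190, 2088], dtype=int32), (array([ 0.4343, -0.26  ], dtype=float32), np.float32(160.5), [10, 58]))
```

Emit:
send_rows --pt "0.9 -0.08 0.01 0 0 0 0" --pt "0.9 -0.97 0.075 0 0 0 0.17" --pt "0.9 -0.97 0.075 0 0 0 0.17" --pt "0.9 -0.97 0.075 0 0 0 0.17" --pt "0.9 -0.97 0.075 0 0 0 0.17" --pt "0.9 -0.97 0.075 0 0 0 0.17" --pt "0.9 -0.97 0.075 0 0 0 0.17" --pt "0.9 -0.97 0.075 0 0 0 0.17"

```text
t: 17.67
position: [0.4477, 0.0248, 0.151]
tcp_rot: [-0.0, 0.767, 0.641, -0.002]
force: [-0.1, 0.6, 0.2]
grip_width: 0.901
grip_force: 0.0
```

```bash
python3 plan.py .42 -.18 .15 -20;python3 - <<'E'
from m import *
im=get_image("top");o=[ortho(im,"top",.024,.35,.53,.18,.36),ortho(im,"top",.008,.35,.53,.18,.36)]
cv2.imwrite("pics/y.png",np.hstack(o))
E
```

```text
t 17.67 pos [0.4477 0.0248 0.151 ] yaw -10.2 j [ 0.21  0.31 -0.47  2.07  0.2   0.8  -0.56] w 82.9
shift [-0.826  0.036  0.006] turn [-0.004  0.004  0.218]
```

View pics/y.png

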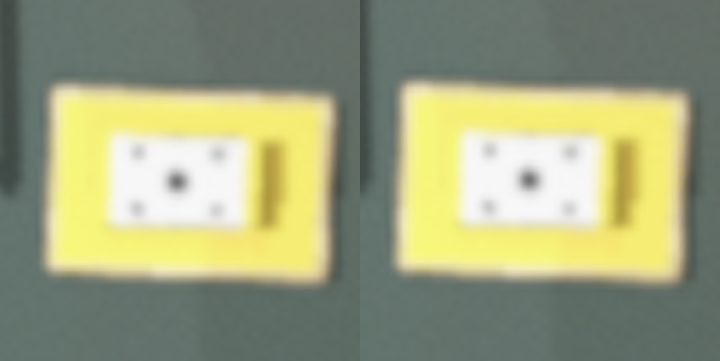

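The core plate lies flat on the yellow board: (177,181) against (185,182), about 4 mm off centre and aligned. Last is the base plate.

Emit:
send_rows --pt "0.9 -0.1 0.005 0 0 0 0.02" --pt "0.9 -0.82 0.036 0 0 0 0.22" --pt "0.9 -0.82 0.036 0 0 0 0.22" --pt "0.9 -0.82 0.036 0 0 0 0.22" --pt "0.9 -0.82 0.036 0 0 0 0.22" --pt "0.9 -0.82 0.036 0 0 0 0.22" --pt "0.9 -0.82 0.036 0 0 0 0.22"

```text
t: 18.3
position: [0.4221, -0.1763, 0.1517]
tcp_rot: [-0.0, 0.819, 0.574, -0.001]
force: [0.7, 0.4, -0.8]
grip_width: 0.9
grip_force: 0.0
```

```bash
python3 plan.py .4162 -.3065 .08 -20
```

```text
t 18.3 pos [ 0.4221 -0.1763  0.1517] yaw -19.9 j [ 0.56  0.31 -0.35  2.06  0.15  0.8  -0.22] w 82.8
shift [-0.497  0.156  0.287] turn [-0.002  0.001  0.001]
```

Emit:
send_rows --pt "0.9 -0.14 0.04 0 0 0 0" --pt "0.9 -0.3 0.09 0.03 0 0 0" --pt "0.9 -0.44 0.14 0.1 0 0 0" --pt "0.9 -0.495 0.156 0.18 0 0 0" --pt "0.9 -0.495 0.156 0.26 0 0 0" --pt "0.9 -0.495 0.156 0.285 0 0 0" --pt "0.9 -0.495 0.156 0.285 0 0 0" --pt "0.9 -0.495 0.156 0.285 0 0 0"

```text
t: 18.97
position: [0.4189, -0.301, 0.0815]
tcp_rot: [-0.001, 0.817, 0.577, 0.0]
force: [0.4, 0.6, 1.0]
grip_width: 0.9
grip_force: 0.0
```

```bash
python3 plan.py .4162 -.3065 .0375 -20
```

```text
t 18.97 pos [ 0.4189 -0.301   0.0815] yaw -19.5 j [ 0.73  0.48 -0.27  2.    0.2   0.69 -0.01] w 82.8
shift [-0.024 -0.003  0.176] turn [-0.001 -0.002  0.011]
```

Emit:
send_rows --pt "0.9 -0.015 0 0.08 0 0 0.01" --pt "0.9 -0.015 0 0.15 0 0 0.01" --pt "0.9 -0.015 0 0.175 0 0 0.01" --pt "0.9 -0.015 0 0.175 0 0 0.01" --pt "0.75 -0.015 0 0.175 0 0 0.01" --pt "0.65 -0.015 0 0.175 0 0 0.01" --pt "0.55 -0.015 0 0.175 0 0 0.01" --pt "0.48 -0.015 0 0.175 0 0 0.01" --pt "0.48 -0.015 0 0.175 0 0 0.01" --pt "0.48 -0.015 0 0.175 0 0 0.01" --force 50

```text
t: 19.8
position: [0.4172, -0.3071, 0.0384]
tcp_rot: [0.001, 0.82, 0.572, 0.0]
force: [-1.3, 0.5, 6.6]
grip_width: 0.603
grip_force: 50.0
```

Emit:
send_rows --pt "0.48 0 0 -0.04 0 0 0" --pt "0.48 0 0 -0.12 0 0 0" --pt "0.48 0 0 -0.24 0 0 0" --pt "0.48 0 0 -0.38 0 0 0" --pt "0.48 0 0 -0.48 0 0 0" --pt "0.48 0 0 -0.48 0 0 0" --pt "0.48 0 0 -0.48 0 0 0"

```text
t: 20.38
position: [0.4166, -0.307, 0.1586]
tcp_rot: [0.001, 0.82, 0.572, 0.0]
force: [0.3, -0.4, -7.5]
grip_width: 0.604
grip_force: 50.0
```

```bash
python3 plan.py .5 -.08 .155 -12
```

```text
t 20.38 pos [ 0.4166 -0.307   0.1586] yaw -20.2 j [ 0.76  0.38 -0.3   1.92  0.15  0.86  0.04] w 55.6
shift [ 0.967 -0.     0.014] turn [ 0.002  0.001 -0.181]
```

Emit:
send_rows --pt "0.48 0.07 0 0 0 0 -0.02" --pt "0.48 0.2 0 0 0 0 -0.04" --pt "0.48 0.34 0 0 0 0 -0.07" --pt "0.48 0.5 0 0 0 0 -0.1" --pt "0.48 0.64 0 0 0 0 -0.12" --pt "0.48 0.78 0 0 0 0 -0.15" --pt "0.48 0.9 0 0 0 0 -0.18" --pt "0.48 0.96 0 0 0 0 -0.18" --pt "0.48 0.96 0 0 0 0 -0.18"

```text
t: 21.13
position: [0.4991, -0.0764, 0.1558]
tcp_rot: [-0.002, 0.775, 0.632, -0.0]
force: [0.0, 0.5, -6.3]
grip_width: 0.604
grip_force: 50.0
```

```bash
python3 plan.py .56 .12 .155 -1.8
```

```text
t 21.13 pos [ 0.4991 -0.0764  0.1558] yaw -11.7 j [ 0.36  0.38 -0.41  1.94  0.19  0.86 -0.35] w 55.6
shift [0.819 0.08  0.005] turn [-0.004 -0.003 -0.219]
```

Emit:
send_rows --pt "0.48 0.08 0.01 0 0 0 -0.02" --pt "0.48 0.22 0.02 0 0 0 -0.05" --pt "0.48 0.37 0.03 0 0 0 -0.1" --pt "0.48 0.52 0.05 0 0 0 -0.14" --pt "0.48 0.67 0.06 0 0 0 -0.18" --pt "0.48 0.77 0.08 0 0 0 -0.22" --pt "0.48 0.82 0.08 0 0 0 -0.22" --pt "0.48 0.82 0.08 0 0 0 -0.22"

```text
t: 21.8
position: [0.5607, 0.1182, 0.1557]
tcp_rot: [-0.002, 0.719, 0.695, -0.001]
force: [-0.1, -0.2, -7.3]
grip_width: 0.6
grip_force: 50.0
```

```bash
python3 plan.py .6138 .2595 .12 -1.8
```

```text
t 21.8 pos [0.5607 0.1182 0.1557] yaw -1.9 j [ 0.03  0.49 -0.46  1.78  0.26  0.94 -0.57] w 55.2
shift [0.572 0.194 0.143] turn [-0.004 -0.002 -0.002]
```

Emit:
send_rows --pt "0.48 0.08 0.03 0 0 0 0" --pt "0.48 0.2 0.07 0 0 0 0" --pt "0.48 0.33 0.11 0.02 0 0 0" --pt "0.48 0.46 0.16 0.06 0 0 0" --pt "0.48 0.55 0.19 0.1 0 0 0" --pt "0.48 0.57 0.194 0.2 0 0 0" --pt "0.48 0.57 0.194 0.3 0 0 0" --pt "0.48 0.57 0.194 0.36 0 0 0" --pt "0.48 0.57 0.194 0.36 0 0 0" --pt "0.48 0.57 0.194 0.36 0 0 0"

```text
t: 22.63
position: [0.6143, 0.2528, 0.0655]
tcp_rot: [-0.0, 0.721, 0.693, -0.003]
force: [0.3, 0.4, -6.3]
grip_width: 0.599
grip_force: 50.0
```

```bash
python3 plan.py .6138 .2595 .034 -1.8
```

```text
t 22.63 pos [0.6143 0.2528 0.0655] yaw -2.2 j [-0.22  0.72 -0.41  1.61  0.34  0.89 -0.79] w 55.1
shift [ 0.027 -0.003  0.126] turn [-0.005  0.004 -0.01 ]
```

Emit:
send_rows --pt "0.48 0.01 0 0.06 0 0 0" --pt "0.48 0.015 0 0.1 0 0 0" --pt "0.48 0.015 0 0.12 0 0 0" --pt "0.48 0.015 0 0.126 0 0 0" --pt "0.48 0.015 0 0.126 0 0 0" --pt "0.48 0.015 0 0.126 0 0 0"

```text
t: 23.13
position: [0.6159, 0.2592, 0.0365]
tcp_rot: [0.0, 0.72, 0.694, 0.0]
force: [-0.3, 0.0, -6.7]
grip_width: 0.602
grip_force: 50.0
```

Emit:
send_rows --pt "0.48 0 0 0.004 0 0 0" --pt "0.48 0 0 0.008 0 0 0" --pt "0.48 0 0 0.012 0 0 0" --pt "0.48 0 0 0.012 0 0 0" --pt "0.48 0 0 0.012 0 0 0"

```text
t: 23.55
position: [0.6156, 0.2591, 0.0332]
tcp_rot: [0.0, 0.72, 0.694, -0.0]
force: [-0.3, 0.1, -6.6]
grip_width: 0.6
grip_force: 50.0
```

Emit:
send_rows --pt "0.48 0 0 0.004 0 0 0" --pt "0.48 0 0 0.007 0 0 0" --pt "0.48 0 0 0.007 0 0 0" --pt "0.48 0 0 0.007 0 0 0"

```text
t: 23.88
position: [0.6158, 0.2592, 0.0325]
tcp_rot: [0.0, 0.72, 0.694, 0.0]
force: [-3.7, -2.8, 5.8]
grip_width: 0.604
grip_force: 50.0
```

Contact, so I release it.

Emit:
send_rows --pt "0.58 0 0 0 0 0 0" --pt "0.63 0 0 0 0 0 0" --pt "0.7 0 0 0 0 0 0" --pt "0.8 0 0 0 0 0 0" --pt "0.8 0 0 0 0 0 0" --pt "0.8 0 0 -0.08 0 0 0" --pt "0.8 0 0 -0.2 0 0 0" --pt "0.8 0 0 -0.34 0 0 0" --pt "0.8 0 0 -0.5 0 0 0" --pt "0.8 -0.3 0 -0.6 0 0 0" --pt "0.8 -0.9 0 -0.6 0 0 0" --pt "0.8 -0.9 0 -0.6 0 0 0" --pt "0.8 -0.9 0 -0.6 0 0 0" --pt "0.8 -0.9 0 -0.6 0 0 0" --pt "0.8 -0.9 0 -0.6 0 0 0" --pt "0.8 -0.9 0 -0.6 0 0 0" --pt "0.8 -0.9 0 -0.6 0 0 0" --pt "0.8 -0.9 0 -0.6 0 0 0"

```text
t: 25.38
position: [0.6072, 0.0356, 0.1816]
tcp_rot: [-0.0, 0.72, 0.694, 0.001]
force: [-0.4, 0.3, -0.2]
grip_width: 0.8
grip_force: 0.0
```

```bash
python3 - <<'E'
from m import *
print(robot.get_state()["qvel"].round(3))
im=get_image("top")
o=[ortho(im,"top",z,.525,.705,.17,.35) for z in(.024,.008)]
cv2.imwrite("pics/f.png",np.hstack(o)); cv2.imwrite("pics/fs.png",get_image("side"))
E
```

```text
[-0.022  0.004 -0.011 -0.001  0.001  0.001  0.001]
```

View pics/f.png

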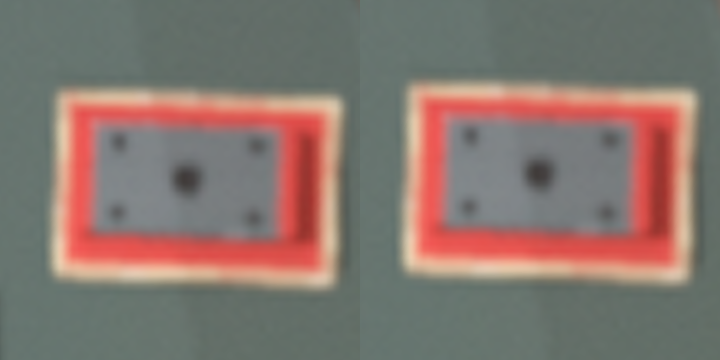

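View pics/fs.png

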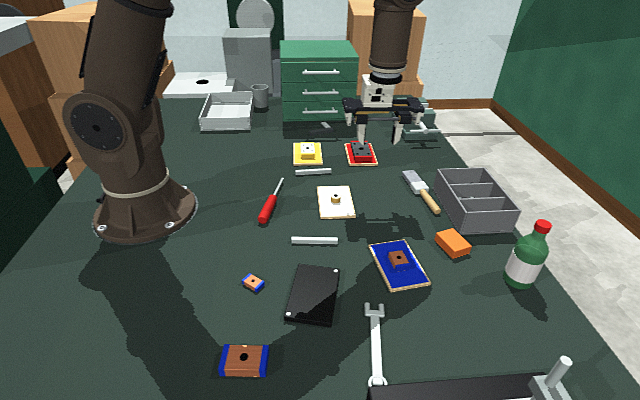

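The base plate lies at (187,180), with the red board's centre at (190,183). The side view shows all four pieces on their boards, the block empty and the arm clear.

```bash
python3 -c "
from rig import robot
print(robot.sign_off())"
```

```text
the job is handed in; nothing more can be done
None
```

I took the stack apart from the top down and handed the job in at about 25 s; each piece lies flat and released within about 5 mm of its board's centre by the camera, but sign-off returned no verdict.

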